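# Close, latch and level the casting box

### The arm

A 7-joint arm with a two-finger parallel gripper is mounted at the origin on a cart in front of the work surface, level with it; the furniture and walls round the work are solid. World frame = base frame: x ahead of the robot, y to its left, z up, the work surface at z = 0. Lengths are in m, angles in rad, forces in N, time in s.
With the tool pointing down it reaches from about 0.4 to 0.9 m from the base axis. Payload 5.6 kg.
Tool frame: the origin (TCP) lies midway between the tips of the shut fingers; the grasp point (between the pads) lies 19 mm behind it; y points along the fingers, z is the direction in which the jaws open and shut, and the axes are right-handed (so a half turn about y gives the same grasp; the last joint's range is limited). The gripper opens to 92 mm and grips with 3 to 60 N. Pads are 20 mm wide; open, the fingers measure 128 mm over their backs; the gripper's body (75 mm by 189 mm) begins 69 mm behind the grasp point.
Start: joints at [-1.327, 0.468, -0.012, 1.603, 0.006, 1.071, -0.056], TCP at [0.184, 0.623, 0.215] pointing down, gripper open.
Joint ranges: [-2.53, 2.53], [-0.31, 2.02], [-1.57, 1.55], [0.28, 2.44], [-1.29, 4.43], [0.15, 1.84], [-2.92, 2.92]. Speed limits (rad/s): [2.57, 2.57, 3.14, 3.14, 3.14, 3.14, 3.14].

### API

Orientations are given as a 3x3 rotation matrix whose columns are the frame's x, y, z axes.
In Python, from station import env, effector, solver, viewer, workorder, search_frame, tip_of gives the robot as it stands. Calls block until the motion is done:
- env.reach(position, orientation): joint-space move of the TCP to a pose.
- env.movel(position, frame=None, rate=0.15): straight line of the TCP; frame=None keeps the orientation; rate is the mean speed in m/s.
- env.goto_joints(angles): joint-space move.
- effector.release() and effector.grasp(squeeze=None): open the fingers fully, or close them until they stop; squeeze is the grip in N (None keeps the last).
- env.pause(seconds).
- solver.inverse_kinematics(position, orientation): joint angles nearest the present ones, or None.
- env.sense(): the state.
- viewer.read_camera(name): name is "side" or "top"; returns (picture, depth): 420x560x3 uint8, red, green, blue; 420x560 float32, m along the optical axis (not along the pixel's ray), 0 where there is no reading.
- viewer.camera_info(name): a dict with "intrinsics" (3x3 intrinsics, pixels), "dist_coeffs" ([k1, k2, p1, p2, k3] as OpenCV has them; the pictures are not rectified), "eye" and "rotation" of the camera in the world. Camera axes: x right, y up, looking along -z (the intrinsics and any distortion apply to the point x, -y, -z); pixel columns grow to the right and rows downward; lengths in m; the calibration is good to about 2 mm. A picture is of the moment at which its call begins. camera_info takes no time and is no camera call.
A pose or a line that the arm cannot do raises env.PlanningError and nothing moves.
- workorder.finish_job(): hands the job in, once; it reports no verdict.
Trained networks look in the newest picture that a camera, given by its name, has taken for a name from the list of things; names that differ only in an ending like _2 or _b are one class to them, and where a whole thing is asked for, a point or a joint stands for the part that bears it (a point fixed in the world has none). Each returns a list of dicts, best first, with "score" (0 to 1); they miss things now and then, are a little off and sometimes report something else, mostly with a low value. They report only what shows in the picture. A call takes as long as a camera call.
- search_frame(camera, name): "at" ([x, y, z] in m, in world coordinates, good to about 4 mm: the middle of the surface that is visible of it).
- tip_of(camera, name): "at" ([x, y, z] in m, in world coordinates, good to about 4 mm: a listed point, or the origin of a listed thing).
The state is a dict: "t": time; "joint_positions": joint angles; "joint_velocities": joint speeds; "tau": joint torques, N m; "ee_pos": TCP position; "tcp_rot": TCP orientation; "wrist_force": force on the tool from outside, world axes, zero at the start; "moment": the same for the moment, N m; "gripper_width": finger opening in m.
Only numpy, scipy, OpenCV 4.12 (cv2) and the standard library are available. Lean on these libraries where they do the work, as an engineer would, in place of code of your own. Each camera call takes 0.05 s, during which the arm holds its last target. There are 200 camera calls.

### The job

Get the casting box ready for pouring. Press its lid shut, swing the wire loop of the toggle latch over the keeper on the lid's front edge and press the latch lever fully down so that the lid is pulled tight; and level the platform by turning its two foot screws until both bubbles rest between the lines of their vials. Leave the tea glass and the gouge with the light brown handle where they are.

Things in the scene. Friction and masses are not known exactly. Their poses are not given: they have to be found in the camera images.
- stand: the platform's three feet, fixed on the bench; origin on the bench under the middle of the casting box, z up, -x the front (latch side, nearest the robot), +y left. Fixed foot back left at (95, 105) mm, front foot screw (-45, 105), back foot screw (95, -105). On them an aluminium platform 180 x 262 x 10 mm (x -55 to 125), top 38 mm above the bench, which tilts up to 0.02 rad with the screws
- box_center (a point): centre of the plywood casting box fixed on the platform, 100 x 110 mm (x, y), 42 mm high; lid hinged at its back, toggle latch in the middle of its front. With the lid shut its top is 88 mm above the bench, the keeper on its front edge 97 mm; with the lid up its front edge is up to 185 mm above the bench. Axes are the platform's
- screw_front_head (a point): centre of the black knurled head, with a white mark, of the front left foot screw: 32 mm diameter, 22 mm high, 63 mm above the bench, axis upright, box wall 50 mm from the axis. Clockwise from above raises the front of the platform (8 mm a turn, 140 mm from the tilt axis) and moves the left bubble forward 6.8 mm per radian; anticlockwise back. At the start up to 1.5 rad off, either way
- screw_back_head (a point): the same for the back right foot screw: clockwise raises the platform's right side (210 mm from the tilt axis) and moves the right bubble to the right 4.55 mm per radian. At the start 0.8 to 1.6 rad too far clockwise. Both heads take about 0.1 N m to turn, stay where they are left, keep their height, and stop 2.6 rad either side of level
- vial_left (a point): middle of the left bubble vial, on top of its green tube (11 mm thick, 50 mm long, along x, in a white holder, 52 mm above the bench) on the platform's left edge; two dark lines 10.5 mm either side of the middle
- bubble_left_mid (a point): middle of the pale bubble, 14 mm long, in the left vial; floats along the tube (x) to the high end, 0.75 mm per mrad of tilt. Only the front screw moves it. Level when at vial_left
- vial_right (a point): middle of the right bubble vial, the same but lying along y at the platform's front right corner
- bubble_right_mid (a point): middle of the bubble in the right vial; floats along y to the high end. Only the back screw moves it. Level when at vial_right
- lid (a joint): angle of the box's lid (rad): 0 shut on its gasket (just below 0 when pulled tight), positive open, 0.75 to 1.1 at the start. Hinge axis along the back edge, 53 mm behind the box's centre, 81 mm above the bench; stiff, it stays where it is left. Some 3 N pressed down on its upper face, following its arc, shut it
- lid_press (a point): a bare spot in the middle of the lid's upper face, 66 mm from the hinge axis; x towards the hinge, z square to the lid. The upper face lies 7 mm above the hinge axis when shut. Lid 106 x 112 x 8 mm; a brass pour collar, 30 mm across, 4 mm high, lies 26 mm nearer the hinge, the keeper 41 mm nearer the front
- lever (a joint): angle of the latch's lever (rad): 0 raised (open), 1.22 fully down (over centre, held by the loop's pull); stays where it is left. With the loop hooked, up to some 8 N on the pad press it down; near the end it snaps down by itself
- lever_pivot (a point): the lever's axis (along y) in front of the middle of the box, 62 mm before the box's centre, 64.5 mm above the bench; axes as the platform's
- lever_pad (a point): middle of the handle end of the lever, a steel strip 16 to 18 mm wide along y, 3 mm thick, pointing to the front, 34 mm from the pivot (its end 41 mm): 18 degrees above level when raised, 52 degrees below level when fully down; room for a finger to pass down in front of the platform there
- loop (a joint): angle of the wire loop on the lever (rad): 0 to 0.3 at the start, leaning out to the front; grows as the cross bar swings back towards the lid. Moves easily, stays where it is left
- loop_bar (a point): middle of the loop's cross bar: steel wire 3 mm thick, 36 mm wide along y, on two side wires 33 mm apart, 37 mm from its pin, 14 mm in front of and below the lever's pivot. Lever raised, lid shut: the bar pushed back passes over the keeper's lip with 3 mm to spare and stops at the back plate, 5 mm from keeper_seat; the lever then draws it down into the keeper
- keeper_seat (a point): place of the bar's middle when hooked, in the open channel, 8 mm wide, of the steel keeper on the lid's front edge, between its lip (at the front, 22 mm wide, 2.5 mm high) and its back plate (26 mm wide, 9.5 mm high), so that the loop's side wires pass outside it; moves with the lid, axes as the lid's
- tea_glass_mid (a point): bystander: glass 85 mm across, 90 mm high, its middle
- gouge_mid (a point): bystander: carving gouge with a light brown handle, 178 x 152 x 34 mm, its middle

How it is judged:
On the way, in this order (a step that is already met when the one before it is completed fails the run):
1. the lid is shut (value of joint lid below 0.03 rad), for 0.2 s.
2. the loop is in the keeper and the lever is fully down (value of joint lever above 1.1 rad and distance between loop_bar and keeper_seat below 0.005 m), for 0.2 s.
At the end, for the whole second after the job is handed in: the lid is shut (under 0.02 rad), the lever is fully down (past 1.1 rad) with the loop's cross bar within 5 mm of its seat in the keeper, and both bubbles lie between their lines (middle of each within 3 mm of the middle of its vial; platform level to 6 mrad) (all of step 2 and value of joint lid below 0.02 rad and distance between bubble_left_mid and vial_left below 0.003 m and distance between bubble_right_mid and vial_right below 0.003 m and angle between box_center's own z axis and vertical below 0.006 rad); the robot touches nothing.
It fails at once if a bystander is shoved more than 3 cm (distance of any of tea_glass_mid, gouge_mid from where it was at the start of the episode above 0.03 m).
It also fails if it takes over 64 s, if anything falls off the work surface, if the arm or the gripper's body presses on something with over 40 N, if the wrist force passes 120 N, or if a joint passes its speed limit or range.

## Working session

There is one attempt and no reset: what is moved stays moved. The work goes in short steps, each a Python script; the robot and the scene stay as the last script left them, time stands still between calls to the robot, and variables do not carry over. Pictures are saved under pics/ and viewed, about 8 in all and at most 12, crops included, and the job is handed in when it is done.

```bash
ls; mkdir -p pics
cat > h.py <<'E'
import numpy as np, cv2
from station import env, effector, solver, viewer, workorder, search_frame, tip_of
def pix(cam,p):
    c=viewer.camera_info(cam);q=np.array(c["rotation"]).T@(np.array(p)-c["eye"]);q=q*[1,-1,-1]
    return cv2.projectPoints(q.reshape(1,3),np.zeros(3),np.zeros(3),np.array(c["intrinsics"]),np.array(c["dist_coeffs"]))[0].ravel()
def world(cam,u,v,d=None,z=None):
    c=viewer.camera_info(cam);n=cv2.undistortPoints(np.array([[[u,v]]],float),np.array(c["intrinsics"]),np.array(c["dist_coeffs"])).ravel()
    r=np.array(c["rotation"])@np.array([n[0],-n[1],-1]);e=np.array(c["eye"])
    if z is not None:d=(z-e[2])/r[2]
    return e+r*d
def save(cam,name,crop=None,k=1):
    im,d=viewer.read_camera(cam)
    o=im if crop is None else im[crop[1]:crop[3],crop[0]:crop[2]]
    cv2.imwrite("pics/"+name,cv2.resize(o[:,:,::-1],None,fx=k,fy=k,interpolation=cv2.INTER_CUBIC));return im,d
E
python3 - <<'E'
from h import *
ims=[]
for c in("side","top"):
    im,d=save(c,c+"0.png");i=viewer.camera_info(c);print(c,np.round(i["eye"],3),np.round(i["rotation"],3).tolist(),i["intrinsics"][0][0])
    for n in("box_center","screw_front_head","screw_back_head","vial_left","bubble_left_mid","vial_right","bubble_right_mid","lid_press","lever_pivot","lever_pad","loop_bar","keeper_seat","stand","tea_glass_mid","gouge_mid"):
        r=tip_of(c,n)
        print(n,[(np.round(x["at"],3).tolist(),round(x["score"],2),pix(c,x["at"]).round().tolist()) for x in r[:2]])
print(env.sense())
E
```

```text
pics
side [ 0.206 -1.225  0.683] [[0.972, 0.073, -0.223], [-0.233, 0.398, -0.887], [0.024, 0.915, 0.404]] 541.8733730374001
box_center [([0.532, 0.079, 0.057], 0.79, [279.0, 224.0])]
screw_front_head [([0.495, 0.184, 0.064], 0.61, [258.0, 207.0]), ([0.439, 0.093, 0.097], 0.22, [245.0, 211.0])]
screw_back_head [([0.609, -0.035, 0.068], 0.42, [318.0, 236.0])]
vial_left [([0.584, 0.176, 0.05], 0.83, [289.0, 211.0])]
bubble_left_mid []
vial_right [([0.486, -0.012, 0.056], 0.56, [270.0, 240.0]), ([0.438, 0.092, 0.096], 0.43, [244.0, 211.0])]
bubble_right_mid []
lid_press [([0.541, 0.08, 0.138], 0.73, [283.0, 196.0])]
lever_pivot [([0.466, 0.085, 0.068], 0.61, [255.0, 221.0])]
lever_pad [([0.428, 0.092, 0.075], 0.65, [241.0, 219.0]), ([0.498, 0.183, 0.063], 0.55, [260.0, 208.0])]
loop_bar [([0.437, 0.09, 0.098], 0.53, [244.0, 211.0])]
keeper_seat [([0.514, 0.082, 0.179], 0.83, [273.0, 182.0]), ([0.532, 0.08, 0.058], 0.47, [279.0, 223.0])]
stand [([0.527, 0.078, 0.0], 0.85, [277.0, 243.0])]
tea_glass_mid [([0.408, -0.318, 0.046], 0.57, [265.0, 314.0])]
gouge_mid [([0.628, 0.424, 0.019], 0.8
[... 1101 characters left out ...]
0713682 , -0.0563075 ]), 'joint_velocities': array([ 0.0001511 , -0.0001125 , -0.00042061, -0.00112852,  0.00037654,
        0.00077153, -0.00119739]), 'tau': array([ 9.98587311e-04, -5.20418823e+01, -1.22009174e-02, -2.44040966e+01,
       -5.66153869e-02,  1.13775700e-02,  3.19170294e-05]), 'ee_pos': array([0.18390446, 0.62344374, 0.21455812]), 'tcp_rot': array([[ 9.59144160e-01,  5.25660543e-05,  2.82917791e-01],
       [-2.82917791e-01, -1.34800270e-05,  9.59144162e-01],
       [ 5.42321636e-05, -9.99999999e-01,  1.94258279e-06]]), 'wrist_force': array([ 0.93061414, -0.67907228,  0.26021865]), 'moment': array([-0.02618983,  0.03965287,  0.0106002 ]), 'gripper_width': 0.09211406939853996}
```

View pics/side0.png

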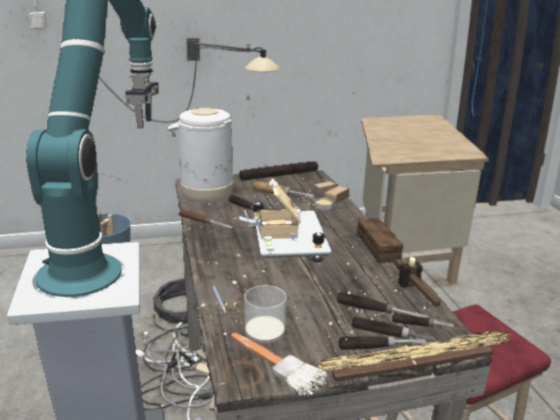

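View pics/top0.png

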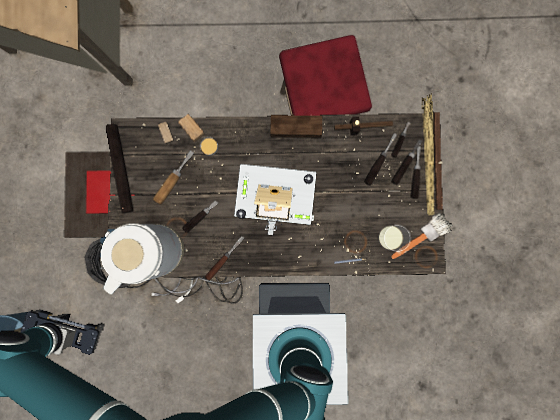

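Both views show the box with its lid open at about (275,200) in top. The front screw is at about (240,214) and the back screw at (308,179). The glass and gouge are well away. Next I'll fit the stand pose and look at the vials in rectified patches.

```bash
cat >> h.py <<'E'
def ortho(cam,im,cx,cy,z,yaw,hx,hy,s):
    # patch: up=+x stand, left=+y stand ; s px per m
    c,sn=np.cos(yaw),np.sin(yaw);R=np.array([[c,-sn],[sn,c]])
    cor=[(hx,hy),(hx,-hy),(-hx,-hy),(-hx,hy)]
    src=np.float32([pix(cam,[*(R@np.array(q)+[cx,cy]),z]) for q in cor])
    W,H=int(2*hy*s),int(2*hx*s);dst=np.float32([(0,0),(W,0),(W,H),(0,H)])
    return cv2.warpPerspective(im,cv2.getPerspectiveTransform(src+0.5,dst),(W,H),flags=cv2.INTER_CUBIC)
E
python3 - <<'E'
from h import *
from scipy.optimize import least_squares
P=[((0,0),(.532,.079)),((0,0),(.526,.080)),((-.045,.105),(.495,.184)),((-.045,.105),(.493,.193)),((.095,-.105),(.609,-.035)),((-.062,0),(.4655,.085)),((-.094,0),(.43,.0905)),((0,0),(.527,.076))]
f=lambda p:np.ravel([np.array([np.cos(p[2])*a[0]-np.sin(p[2])*a[1]+p[0],np.sin(p[2])*a[0]+np.cos(p[2])*a[1]+p[1]])-b for a,b in P])
r=least_squares(f,[.528,.079,-.1]);print(r.x.round(4),(r.fun.reshape(-1,2)*1e3).round(1).tolist())
im,d=viewer.read_camera("top")
# back screw from dark head pixels
sub=im[165:195,295:322].astype(int);ys,xs=np.where(sub.max(2)<60);print("dark back",xs.mean()+295,ys.mean()+165,len(xs),world("top",xs.mean()+295,ys.mean()+165,z=.06).round(4))
sub=im[200:225,228:252].astype(int);ys,xs=np.where(sub.max(2)<60);print("dark front",len(xs),world("top",xs.mean()+228,ys.mean()+200,z=.06).round(4))
for n in("screw_back_head","bubble_left_mid","bubble_right_mid","vial_left","vial_right"):print(n,[(np.round(x["at"],4).tolist(),round(x["score"],2)) for x in tip_of("top",n)[:2]])
x,y,w=r.x
A=ortho("top",im,x+.035*np.cos(w),y+.035*np.sin(w),.05,w,.1,.14,2500)
im2,_=viewer.read_camera("side")
for n in("bubble_left_mid","bubble_right_mid","vial_left","vial_right"):print(n,[(np.round(x["at"],4).tolist(),round(x["score"],2)) for x in tip_of("side",n)[:2]])
cv2.imwrite("pics/o1.png",A[:,:,::-1])
cv2.imwrite("pics/s1.png",cv2.resize(im2[165:265,225:345,::-1],None,fx=6,fy=6,interpolation=cv2.INTER_CUBIC))
E
```

```text
[ 0.527   0.0789 -0.1123] [[-5.0, -0.1], [1.0, -1.1], [-1.0, 4.3], [1.0, -4.7], [0.6, -1.1], [-0.1, 0.9], [3.6, -1.1], [-0.0, 2.9]]
dark back 312.8169014084507 180.29577464788733 71 [ 0.6011 -0.0514  0.06  ]
dark front 36 [0.4897 0.1865 0.06  ]
screw_back_head [([0.6083, -0.0369, 0.0661], 0.41), ([0.4026, -0.3168, 0.0468], 0.36)]
bubble_left_mid []
bubble_right_mid []
vial_left [([0.5846, 0.1811, 0.0508], 0.73), ([0.4027, -0.3182, 0.0458], 0.34)]
vial_right [([0.4833, -0.0166, 0.0557], 0.59), ([0.5263, 0.0756, -0.0043], 0.34)]
bubble_left_mid []
bubble_right_mid []
vial_left [([0.5866, 0.1732, 0.0494], 0.63)]
vial_right [([0.4862, -0.0126, 0.0547], 0.73)]
```

View pics/o1.png

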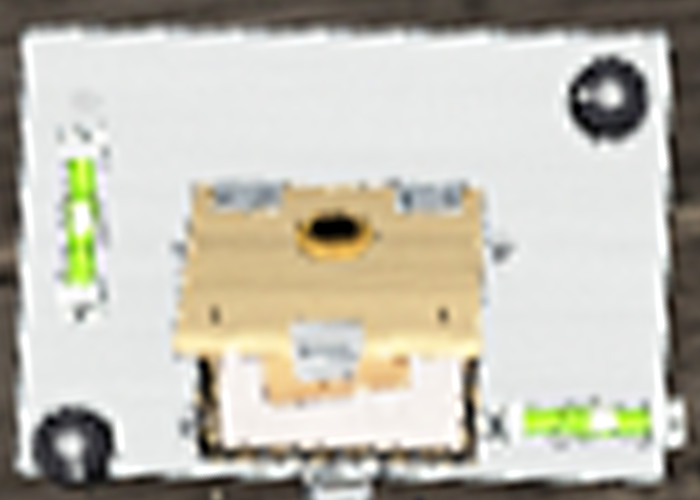

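View pics/s1.png

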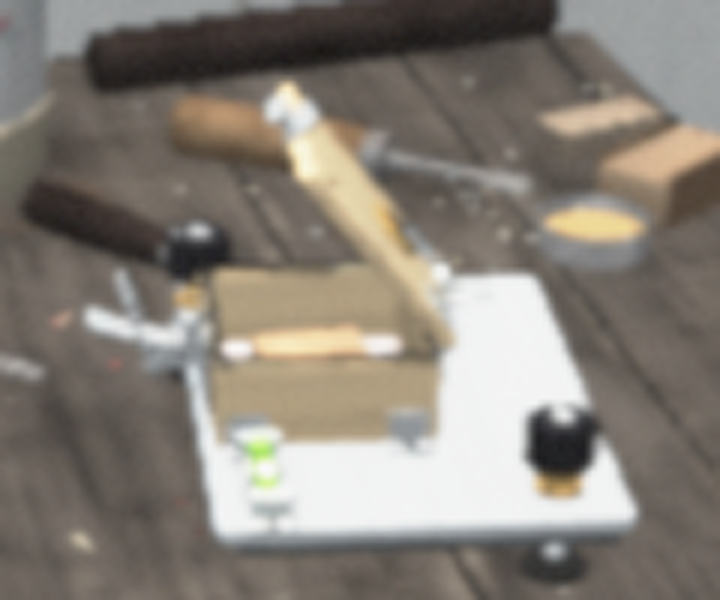

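The rectified top patch shows the left bubble at about (82,218), with its tube spanning rows 158–286, so it is nearly centred. The right bubble is at about (602,420), with its tube spanning columns 524–652, so it is about 5.6 mm to the right. The side crop shows the lid open and the loop leaning forward over the lever. Next I measure the bubbles numerically, check the pot's height and the IK, then shut the lid.

```bash
cat >> h.py <<'E'
X,Y,W=.528,.081,-.118
Rs=np.array([[np.cos(W),-np.sin(W),0],[np.sin(W),np.cos(W),0],[0,0,1]])
def S(x,y,z):return Rs@np.array([x,y,0])/1000+[X,Y,z/1000]
def ori(a):  # jaw direction at angle a (stand frame)
    a=a+W;return np.array([[np.sin(a),0,np.cos(a)],[-np.cos(a),0,np.sin(a)],[0,-1,0]])
def F():return np.array(env.sense()["wrist_force"]).round(1).tolist()
def bubbles():
    im,_=viewer.read_camera("top");out=[]
    for (sx,sy) in((45.7,108),(-34,-97)):
        p=S(sx,sy,0);o=ortho("top",im,p[0],p[1],.052,W,.040,.040,2500).astype(float)
        g=np.clip(o[:,:,1]-o[:,:,2],0,None)  # green-ness
        ax=0 if sx>0 else 1
        # tube centre line across axis
        prof=g.sum(ax);k=np.average(np.arange(len(prof)),weights=np.where(prof>.5*prof.max(),prof,0));k=int(round(k))
        line=(g[:,k-6:k+7].mean(1) if ax==0 else g[k-6:k+7].mean(0));m=line.max()/2
        on=np.where(line>m)[0];a,b=on[0],on[-1];i=np.arange(a,b+1);w=np.clip(line.max()*.85-line[a:b+1],0,None);w[:8]=0;w[-8:]=0
        out.append((round(-(np.average(i,weights=w)-(a+b)/2)/2.5,2),(b-a)/2.5,[int(v) for v in line[a:b+1:5]]))
    return out  # mm, + = back / left
E
python3 - <<'E'
from h import *
for b in bubbles():print(b)
im,d=viewer.read_camera("top")
for u,v in((130,250),(112,285),(170,250)):print(world("top",u,v,d=d[v,u]).round(3))
q=env.sense()["joint_positions"]
for n,p,a in(("lid",S(0,0,160),np.pi/2),("loop",S(-100,0,93),np.pi/2),("lev",S(-95,0,40),np.pi/2)):
  for s in(0,np.pi):
    r=solver.inverse_kinematics(p,ori(a+s));print(n,s,None if r is None else np.round(r,2))
for n,p in(("fs",S(-45,105,53)),("bs",S(95,-105,53))):
  for a in(-40,0,65,90):
   for s in(0,np.pi):
    r=solver.inverse_kinematics(p,ori(np.radians(a)+s));print(n,a,s,None if r is None else np.round(r,2))
E
```

```text
(np.float64(1.34), np.float64(48.8), [110, 174, 180, 184, 185, 192, 193, 186, 126, 45, 8, 3, 5, 12, 37, 124, 193, 177, 168, 176, 185, 192, 202, 180, 133])
(np.float64(-6.26), np.float64(49.2), [109, 195, 190, 174, 176, 174, 167, 164, 170, 176, 190, 189, 155, 83, 14, 1, 5, 9, 59, 152, 196, 178, 185, 176, 154])
[0.387 0.47  0.286]
[0.286 0.54  0.235]
[0.381 0.392 0.179]
lid 0 [-0.5   0.35  0.34  1.96 -0.15  0.86  1.38]
lid 3.141592653589793 [-0.87  0.42  0.82  1.98 -0.39  0.91 -1.53]
loop 0 [-0.53  0.31  0.27  2.21 -0.14  0.64  1.3 ]
loop 3.141592653589793 [-0.91  0.37  0.74  2.24 -0.4   0.67 -1.58]
lev 0 [-0.43  0.42  0.18  2.22 -0.15  0.51  1.31]
lev 3.141592653589793 [-0.86  0.5   0.69  2.25 -0.59  0.58 -1.41]
fs -40 0 [-0.82  0.54  0.5   2.03 -0.41  0.67 -0.88]
fs -40 3.141592653589793 [-0.39  0.5  -0.05  2.    0.04  0.64  1.86]
fs 0 0 [-0.78  0.53  0.44  2.03 -0.36  0.66 -0.22]
fs 0 3.141592653589793 [-0.28  0.51 -0.19  2.    0.15  0.65  2.46]
fs 65 0 [-0.62  0.5   0.24  2.02 -0.2   0.64  0.76]
fs 65 3.141592653589793 [-1.33  1.02  1.34  2.06 -1.15  1.14 -1.56]
fs 90 0 [-0.56  0.5   0.17  2.02 -0.13  0.64  1.14]
fs 90 3.141592653589793 [-0.92  0.57  0.62  2.04 -0.51  0.69 -1.65]
bs -40 0 [-0.48  0.69  0.66  1.84 -0.57  0.81 -0.34]
bs -40 3.141592653589793 [-0.09  0.6   0.12  1.82 -0.11  0.73  2.42]
bs 0 0 [-0.41  0.66  0.56  1.84 -0.48  0.78  0.29]
bs 0 3.141592653589793 [ 0.82  1.15 -1.34  1.76  1.18  1.28  2.19]
bs 65 0 [-0.29  0.63  0.39  1.83 -0.34  0.75  1.3 ]
bs 65 3.141592653589793 [-0.74  0.92  1.11  1.86 -0.98  1.03 -1.33]
bs 90 0 [-0.25  0.62  0.34  1.83 -0.29  0.74  1.7 ]
bs 90 3.141592653589793 [-0.49  0.69  0.67  1.84 -0.58  0.81 -1.2 ]
```

Run:
```python
from h import *
t0=env.sense()["t"]
p=np.array(env.sense()["ee_pos"]);effector.grasp(10)
env.movel(p+[0.0,0,.2],rate=.4)
O=ori(np.pi/2)
def C(th,r=82):return np.array([53-r*np.cos(th)+7*np.sin(th)+10,0,81+r*np.sin(th)+7*np.cos(th)])
c=C(1.15)
env.reach(S(c[0],0,330),O);print(env.sense()["t"])
env.movel(S(c[0],0,c[2]+3),rate=.25)
for th in(1.0,.85,.7,.55,.4,.27,.15,.06):
    c=C(th);env.movel(S(*c),rate=.12);print(th,F())
for th in(0,-.02,-.04,-.06):
    c=C(th);env.movel(S(*c),rate=.06);f=F();print(th,f)
    if f[2]>14:break
env.pause(.4);print(F(),env.sense()["ee_pos"])
env.movel(np.array(env.sense()["ee_pos"])+[0,0,.05],rate=.2)
print(F(),t0,env.sense()["t"])
for n in("lid_press","keeper_seat","loop_bar"):
  for cam in("side",):
    viewer.read_camera(cam);print(n,cam,[(np.round(x["at"],4).tolist(),round(x["score"],2)) for x in tip_of(cam,n)[:2]])
```

```text
6.625
1.0 [-1.4, -0.5, 0.6]
0.85 [-0.2, -0.2, -0.5]
0.7 [0.4, 0.4, 0.3]
0.55 [-0.0, -0.3, -0.1]
0.4 [-0.1, -0.8, -0.4]
0.27 [0.0, -0.6, 1.2]
0.15 [0.2, 0.1, -0.8]
0.06 [-0.8, 0.5, 0.5]
0 [-1.3, -0.4, 9.6]
-0.02 [-5.7, -1.2, 23.7]
[-5.2, -1.1, 23.4] [0.51005697 0.08329377 0.08870051]
[-0.0, 0.1, -0.6] 2.25 10.775
lid_press side [([0.5144, 0.0825, 0.0925], 0.92)]
keeper_seat side [([0.4633, 0.0874, 0.0896], 0.64)]
loop_bar side [([0.4391, 0.0926, 0.0968], 0.45)]
```

Run:
```python
from h import *
O=ori(np.pi/2)
env.movel(S(-30,0,150),rate=.3);env.movel(S(-130,0,150),O,rate=.3);env.movel(S(-130,0,92.5),rate=.2)
env.pause(.2);f0=np.array(F());print(f0)
env.movel(S(-80,0,92.5),rate=.1);print(F())
for x in np.arange(-76,-57,2.):
    env.movel(S(x,0,92.5),rate=.06);f=F();print(x,f)
    if f[0]-f0[0]<-4:break
save("side","s2.png",(225,165,345,265),6)
env.movel(S(x-50,0,92.5),rate=.2);print(env.sense()["t"])
save("side","s3.png",(225,185,305,245),9)
for n in("lid_press","keeper_seat","loop_bar","lever_pad"):print(n,[(np.round(q["at"],4).tolist(),round(q["score"],2)) for q in tip_of("side",n)[:2]])
```

```text
[-0.2 -0.   0.5]
[0.4, -0.4, 0.7]
-76.0 [-0.8, -0.1, -1.0]
-74.0 [-0.4, -0.5, -0.2]
-72.0 [0.2, -0.5, 0.6]
-70.0 [-2.3, 0.7, 0.2]
-68.0 [-7.0, 0.3, 3.0]
14.7917
lid_press [([0.5117, 0.0806, 0.0921], 0.89), ([0.4633, 0.0886, 0.0897], 0.46)]
keeper_seat [([0.4655, 0.0841, 0.0903], 0.74)]
loop_bar [([0.4667, 0.0884, 0.0971], 0.39)]
lever_pad [([0.4295, 0.0932, 0.0734], 0.62)]
```

View pics/s3.png

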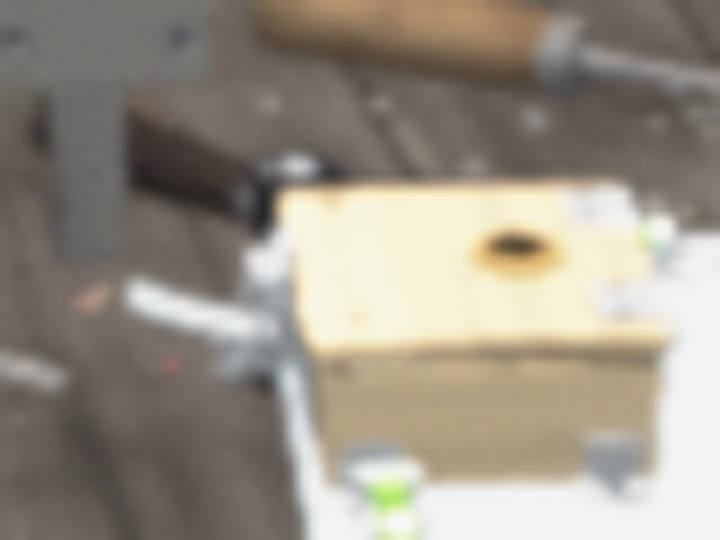

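The crop shows the lid shut at about (480,270). The loop is folded back against the keeper at about (270,260), and the lever is still raised, with its tip at about (135,295). The push stopped hard, as it would against the back plate. Next I press the lever.

Run:
```python
from h import *
r=31
def C(d):
    a=np.radians(d);return S(-62-r*np.cos(a)-10,0,64.5+r*np.sin(a)+1.5*np.cos(a))
c=C(30);env.movel(c+[0,0,.01],rate=.2)
for d in(22,15,8,1,-6,-13,-20,-27,-34,-40,-45,-49,-52,-54,-57,-60):
    env.movel(C(d),rate=.1);f=F();print(d,f)
    if f[2]>22:break
env.pause(.3);print(F(),env.sense()["t"])
p=np.array(env.sense()["ee_pos"]);env.movel(p+(S(-35,0,0)-S(0,0,0))+[0,0,.02],rate=.2)
env.movel(S(-130,0,180),rate=.35);env.pause(.1);print(F())
save("side","s4.png",(225,185,305,245),9);
for n in("keeper_seat","loop_bar","lever_pad"):print(n,[(np.round(q["at"],4).tolist(),round(q["score"],2)) for q in tip_of("side",n)[:2]])
print(env.sense()["t"])
```

```text
22 [-0.8, 0.5, 0.2]
15 [0.5, -0.1, -0.2]
8 [0.2, -0.7, 0.1]
1 [0.3, 0.7, -0.2]
-6 [0.3, -0.5, 2.4]
-13 [-0.8, -0.1, 5.3]
-20 [-1.8, -0.1, 5.8]
-27 [-0.9, -1.3, 5.9]
-34 [-0.6, -0.3, 4.7]
-40 [-0.8, -1.0, 4.5]
-45 [-0.4, 0.3, 1.5]
-49 [-1.7, -0.9, 2.4]
-52 [-4.6, -0.3, 12.1]
-54 [-7.0, -1.6, 18.1]
-57 [-11.6, -1.7, 30.5]
[-11.5, -1.5, 29.7] 19.3833
[0.3, -0.2, -0.6]
keeper_seat [([0.4618, 0.0856, 0.0877], 0.88)]
loop_bar [([0.4421, 0.0908, 0.0387], 0.27)]
lever_pad [([0.44, 0.0891, 0.0399], 0.44)]
20.5417
```

View pics/s4.png

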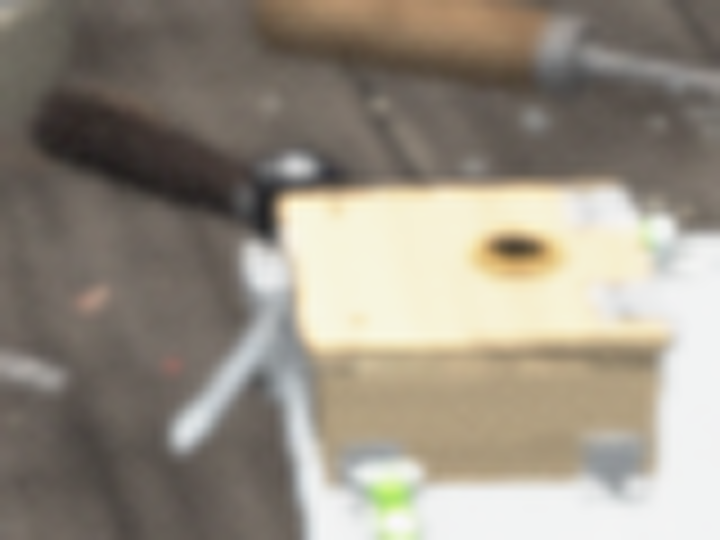

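The lever is down, with its tip at about (185,440), and the loop is in the keeper at about (265,270). The push force rose to 6 N, then fell off as the lever went over centre. Next is the back screw, 1.37 rad anticlockwise.

```bash
cat >> h.py <<'E'
def turn(x,y,z,a0,da,sq=30):
    O=ori(a0);effector.release()
    env.reach(S(x,y,170),O);env.movel(S(x,y,z),rate=.2)
    effector.grasp(sq);print("width",env.sense()["gripper_width"],F())
    q=np.array(env.sense()["joint_positions"]);n=max(2,int(abs(da)/.25))
    q[6]+=da;env.goto_joints(q)
    s=env.sense();print("F",F(),"M",np.round(s["moment"],2),s["joint_positions"][6])
    effector.release();env.movel(S(x,y,170),rate=.25)
E
python3 - <<'E'
from h import *
env.movel(S(-100,-60,200),rate=.4)
turn(95,-105,50,np.radians(-15),1.37)
env.reach(S(0,-330,330),ori(np.radians(55)));env.pause(.3)
for b in bubbles():print(b)
print(env.sense()["t"])
im,d=viewer.read_camera("top");p=S(35,0,0)
cv2.imwrite("pics/o2.png",ortho("top",im,p[0],p[1],.05,W,.1,.14,2500)[:,:,::-1])
E
```

```text
width 0.03124955037013969 [-3.6, 1.4, 3.9]
F [-11.9, -0.1, 10.9] M [-0.19  2.66 -0.06] 1.5406050487294036
(np.float64(1.62), np.float64(48.8), [110, 174, 179, 180, 178, 186, 189, 181, 113, 29, 5, 3, 5, 13, 43, 129, 195, 180, 170, 174, 179, 186, 201, 183, 134])
(np.float64(-0.24), np.float64(49.2), [106, 196, 190, 176, 178, 181, 177, 168, 161, 156, 77, 0, 0, 0, 0, 68, 186, 188, 167, 177, 182, 181, 183, 172, 152])
29.4667
```

View pics/o2.png

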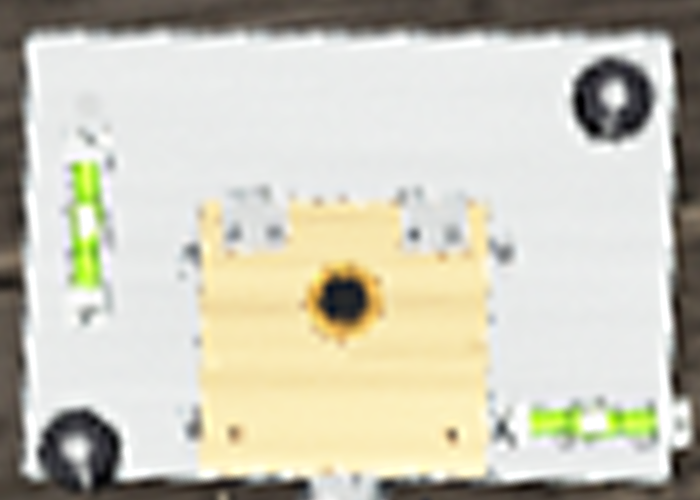

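The patch shows the right bubble centred at about (594,421) in the tube spanning columns 530–657. The left bubble is at about (87,221) in the tube spanning rows 162–288, so about 1.6 mm to the back. That is within tolerance, but I'll give the front screw 0.24 rad clockwise for margin.

Run:
```python
from h import *
env.reach(S(-60,0,250),ori(np.radians(45)))
turn(-45,106,53,np.radians(45),-.25)
env.movel(S(-45,106,250),rate=.3);env.reach(S(0,-330,330),ori(np.radians(55)));env.pause(.3)
for b in bubbles():print(b)
save("side","s5.png",(225,165,345,265),6)
for n in("lid_press","keeper_seat","lever_pad","tea_glass_mid","gouge_mid"):print(n,[(np.round(q["at"],4).tolist(),round(q["score"],2)) for q in tip_of("side",n)[:2]])
print(env.sense()["t"],F())
```

```text
width 0.031039782958684668 [-4.7, -2.4, 5.3]
F [0.1, -0.1, -0.4] M [ 0.1  -0.1  -0.05] 0.6487932041057648
(np.float64(0.58), np.float64(48.8), [113, 176, 178, 180, 179, 184, 191, 196, 154, 78, 15, 2, 4, 5, 14, 94, 168, 175, 178, 178, 181, 185, 198, 180, 133])
(np.float64(-0.17), np.float64(49.2), [107, 199, 192, 176, 178, 180, 175, 165, 159, 155, 78, 1, 0, 0, 0, 70, 191, 190, 165, 173, 176, 178, 186, 178, 155])
lid_press [([0.5125, 0.0794, 0.0889], 0.82), ([0.4934, 0.1832, 0.0653], 0.34)]
keeper_seat [([0.4637, 0.0878, 0.0885], 0.88)]
lever_pad [([0.4374, 0.0923, 0.0376], 0.58)]
tea_glass_mid [([0.4104, -0.3168, 0.0449], 0.93)]
gouge_mid [([0.6254, 0.4265, 0.0166], 0.72)]
37.9583 [0.7, 0.1, 0.5]
```

View pics/s5.png

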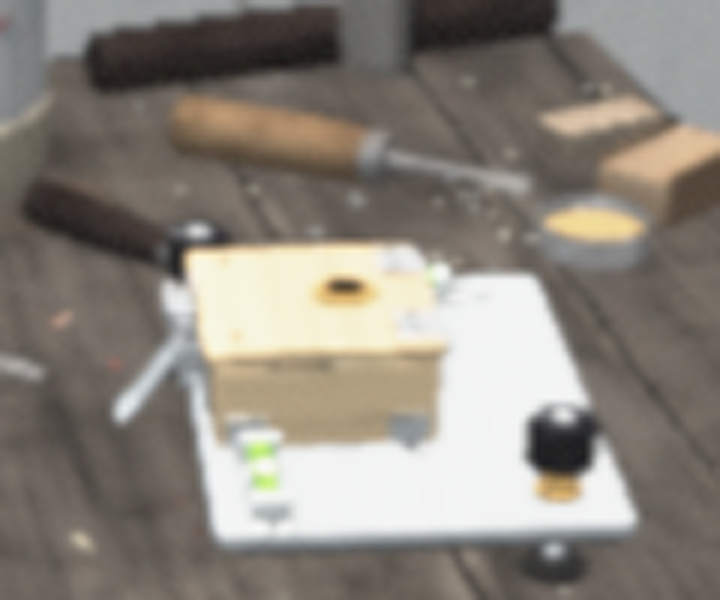

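The lid is shut at about (320,300), the lever is down with its tip at about (125,412) and the loop is in the keeper at about (178,300). Both bubbles are within about 0.6 mm of centre, and the glass and gouge haven't moved. I'm handing in.

```bash
python3 -c "
from h import *
print(workorder.finish_job(),env.sense()['t'])"
```

```text
the job is handed in; nothing more can be done
the job is handed in; nothing more can be done
```

I shut the lid, hooked the loop, pressed the lever down and levelled the platform, then handed the job in at about 38 s. The system reports no verdict, so this rests on my own last checks.

- **Lid:** it shut under about 23 N. The last check put its upper face at 0.089 m, against the expected 0.088 m.
- **Latch:** I pushed the loop back to the keeper's back plate. The lever's resistance rose to about 6 N, then dropped as it went over centre. The lever pad was found at z ≈ 0.038 m, as expected for fully down.
- **Back screw:** I turned it 1.37 rad anticlockwise, which left the right bubble 0.2 mm off centre.
- **Front screw:** it was already within tolerance at 1.6 mm off. I turned it 0.25 rad clockwise for margin, which left the left bubble 0.6 mm off centre.
- **Bystanders:** the glass and the gouge were found within about 4 mm of where they started, which is detector noise. The robot was parked clear and touching nothing.

**Checks that failed or disagreed:**
- **Bubbles:** the network never found either bubble, so I measured both from the top camera picture with my own code.
- **Loop bar:** after latching, its only report was low-scored (0.27) and lay on the lever pad, so I ignored it. That the bar is seated rests on the force drop and the picture.
- **Keeper:** it was found about 9 mm further forward than I had worked out from the listed sizes. The push on the loop also stopped where a more forward keeper would stop it.

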